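# Find the float's ballasted end and stand it up

### The arm

A 6-joint arm with a two-finger parallel gripper is mounted at the origin on a cart in front of the work surface, level with it; the furniture and walls round the work are solid. World frame = base frame: x ahead of the robot, y to its left, z up, the work surface at z = 0. Lengths are in m, angles in rad, forces in N, time in s.
With the tool pointing down it reaches from about 0.425 to 0.95 m from the base axis. Payload 3.5 kg.
Tool frame: the origin (TCP) lies midway between the tips of the shut fingers; the grasp point (between the pads) lies 19 mm behind it; z points along the fingers, y is the direction in which the jaws open and shut (so a half turn about z gives the same grasp; the last joint's range is limited). The gripper opens to 85 mm and grips with 20 to 120 N. Pads are 22 mm wide; open, the fingers measure 114 mm over their backs; the gripper's body (76 mm by 85 mm) begins 54 mm behind the grasp point. The pads swing forward as they close: fully open they stand 13 mm farther back than shut.
Start: joints at [1.185, 0.286, 1.577, -0, 1.279, -0.15], TCP at [0.158, 0.656, 0.231] pointing down, gripper open.
Joint ranges: [-2.77, 2.77], [-0.9, 2.22], [0.21, 2.48], [-1.53, 4.67], [0.24, 2.81], [-2.84, 2.84]. Speed limits (rad/s): [2.79, 2.79, 3.14, 3.14, 3.14, 3.14].

### API

Orientations are given as a unit quaternion [x, y, z, w].
In Python, from plant import * gives the robot as it stands.
- The arm moves only by the shell command python3 -m jog 'ROWS' [FORCE]. ROWS is a JSON object of lists of equal length, an entry for each row: "travel": the shift along the world's x, y, z in mm, a list of three; "dr": the turn, a rotation vector about the world's x, y, z in degrees, a list of three; "jaw": the closure in counts, from 0 (fully open) to 255 (shut). In form: {"travel": [[x, y, z], ...], "dr": [[wx, wy, wz], ...], "jaw": [jaw, ...]}. A call has 1 to 5 rows; each row shifts and turns the commanded pose from where the row before left it; what a row does not reach is not made up. A row lasts 1/12 s, in which the tool goes at most 41.7 mm and 7.16 degrees, less where a joint would pass 70% of its speed; a pose out of reach is approached as far as the arm can. A call is refused whole if a number of a shift passes 41.7 or a number of a turn 7.16, either way. A call with a gripper value outside its range is refused whole. The fingers move at their own pace and stop on an object; FORCE is the grip in N (left out, the last holds). Time passes only in rows, so rows that do not move let the fingers close. It gives the time, the measured TCP pose, the force and the opening at its end, in the units of the state.
- get_state(): the state, without advancing time (a new reading comes with each control period).
- read_camera(name): name is "scene" or "top" or "wrist"; returns the picture (480x640x3 uint8, red, green, blue); there is no depth.
- camera_info(name): a dict with "K" (3x3 intrinsics, pixels), "R" (3x3) and "t" (3): a world point X has camera coordinates R X + t; the wrist camera has in their place "mount" (4x4, takes a point from camera to tool coordinates, whose origin is the TCP and whose axes are the flange's). Camera axes: x right, y down, z forward; pixel columns grow to the right and rows downward; lengths in m; the calibration is good to about 2 mm. A picture is of the moment at which its call begins: read the wrist's pose just before it. camera_info takes no time and is no camera call.
- sign_off(): hands the job in, once; it reports no verdict.
The state is a dict: "time": time; "qpos": joint angles; "dq": joint speeds; "joint_efforts": joint torques, N m; "eef_pos": TCP position; "tcp_rot": TCP orientation; "contact_force": force on the tool from outside, world axes, zero at the start; "wrist_torque": the same for the moment, N m; "opening": opening from 0.0 (shut) to 1.0 (fully open).
Only numpy, scipy, OpenCV 4.12 (cv2) and the standard library are available. Lean on these libraries where they do the work, as an engineer would, in place of code of your own. Each camera call takes 0.05 s, during which the arm holds its last target. There are 200 camera calls.

### The job

Swing the blue strap well aside, lift the white float level out of its V-cradle and feel in the grip which of its two look-alike ends holds the hidden ballast. Then stand the float on end, heavy end down, flat on the middle of the sloping round black plate, so that it stays there by itself when you let go (on its light end it topples off the slope). Set it down gently, never let it drop, lie or topple onto the bench or the plate, and leave the other things on the bench where they are.

Things in the scene. Friction and masses are not known exactly. Their poses are not given: they have to be found in the camera images.
- float: Sealed white float, 38 mm thick, 150 mm long, both ends alike (orange, flat), 0.32 to 0.42 kg. Origin at its middle, y axis along its length (ends at y = -75, +75 mm). Hidden ballast near one end, +y or -y by chance: centre of mass about 38 mm from the middle, so held level by the middle it gives 0.12 to 0.17 N m. On the slope it stands by itself on its heavy end and topples on its light one.
- cradle: Fixed aluminium V-cradle. Origin on the bench under the middle of the seat; the float lies in it along y, axis at x = 0, z = 70 mm. Base plate x -45 to 85, y -80 to 80, 12 mm thick. Black V-blocks at y = -60 and 60, 14 mm thick, reach x = -29 to 29 mm and 66 mm up; between them the float is free all round.
- strap (a joint): Blue swing strap, flat bar 18 mm wide, 92 to 100 mm above the bench, reaching 128 mm from its upright hinge. Angle in rad: at 0 it points along the cradle's -x, square over the float's middle; growing turns it anticlockwise seen from above (free end towards the cradle's -y, later +x). Stops at 2.6, stays where left (friction 0.06 N m). Starts at 0 to 0.3; well aside is 1.2 or more.
- strap_knob (a point): On the axis of the black upright knob at the strap's free end, 126 mm above the bench. Knob 16 mm in diameter, from 100 to 134 mm above the bench, 118 mm from the hinge axis.
- strap_pivot (a point): Point on the strap's upright hinge axis, 96 mm above the bench, on top of the cradle's steel post (16 mm in diameter, 28 mm at its foot) at x = 68, y = 0 mm of the cradle.
- slope: Round black rubber plate, 120 mm in diameter, 8 mm thick, on a grey foot fixed to the bench, sloping 14 degrees (low side towards the robot, give or take its yaw); a grey ring of 60 mm diameter marks its middle. Origin at the centre of its upper face, 33 mm above the bench; its z axis is square to that face, its x axis points up the slope.
- reagent: Dropper bottle with white top, 30 mm in diameter, 84 mm high; bystander. Origin at the centre of its underside.
- dropper: Dropper bottle with black top, 30 mm in diameter, 84 mm high; bystander. Origin at the centre of its underside.
- slide_box: Green slide box, 34 x 87 mm, 35 mm high (long along its y); bystander. Origin at the centre of its underside.
- film_box: White and green carton, 54 x 118 mm, 54 mm high (long along its y); bystander. Origin at the centre of its underside. To its right (y under -0.27 m) stands a tall imager cabinet, and a lamp hangs over the back of the bench: keep the wrist and arm off both (short of about x = 0.75 m when high up).
- timer: White bench timer, 62 x 66 mm, 17 mm high; fixed to the bench. Origin at the centre of its underside.
Not all that is in view belongs to the job. Leave any yellow look-alike of the float alone.

How it is judged:
On the way, in this order (a step that is already met when the one before it is completed fails the run):
1. the strap is swung well aside (1.2 rad or more) with the float still in the cradle (value of joint strap above 1.2 rad and z of float in the frame of cradle below 0.08 m), for 0.1 s.
2. the float is held level in the fingers (within 17 degrees), raised at least 15 mm out of the V's (z of float in the frame of cradle above 0.085 m and angle between float's own y axis and vertical between 1.27 and 1.87 rad and contact force between the fingers and float above 1 N), for 0.3 s.
At the end, for the whole second after the job is handed in: The float stands by itself on one end, flat on the sloping plate (its length square to the plate within 6 degrees), at rest (under 30 mm/s and 0.3 rad/s), its axis within 22 mm of the plate's centre along each of the plate's axes; the strap is still 1.2 rad or more aside (angle between the y axis of float and the z axis of slope, either way round below 0.1 rad and x of float in the frame of slope between -0.022 and 0.022 m and y of float in the frame of slope between -0.022 and 0.022 m and z of float in the frame of slope between 0.07 and 0.08 m and contact force between float and slope above 0.5 N and linear speed of float below 0.03 m/s and angular speed of float below 0.3 rad/s and value of joint strap above 1.2 rad); the robot touches nothing.
It fails at once if the float dropped, lay or toppled onto the bench or the plate (its middle under 55 mm above the bench, or near the plate and under 45 mm from its face) (height (world z) of float below 0.055 m or (horizontal distance between float and slope below 0.09 m and z of float in the frame of slope below 0.045 m)).
It fails at once if the float was set down hard on the plate (over 40 N) (contact force between float and slope above 40 N).
It fails at once if a bystander was moved by more than 30 mm (distance of any of reagent, dropper, slide_box, film_box from where it was at the start of the episode above 0.03 m).
It also fails if it takes over 64 s, if anything falls off the work surface, if the arm or the gripper's body presses on something with over 40 N, if the wrist force passes 120 N, or if a joint passes its speed limit or range.

## Working session

There is one attempt and no reset: what is moved stays moved. The work goes in short steps, Python scripts to look and compute and a shell command to move; the robot and the scene stay as the last step left them, time stands still between calls to the robot, and variables do not carry over. Pictures are saved under pics/ and viewed, about 8 in all and at most 12, crops included, and the job is handed in when it is done.

```bash
mkdir -p pics; ls; python3 - <<'E'
from plant import *
import cv2,numpy as np
print(get_state())
a=read_camera("scene");b=read_camera("top")
cv2.imwrite("pics/scene.png",a[...,::-1]);cv2.imwrite("pics/top.png",b[...,::-1])
for n in("scene","top","wrist"):print(n,camera_info(n))
E
```

```text
pics
{'time': 0.0, 'qpos': array([ 1.18499510e+00,  2.87206404e-01,  1.57817204e+00,  4.11985215e-05,
        1.27858940e+00, -1.50047071e-01]), 'dq': array([ 0.00010315, -0.00179886, -0.00037732, -0.00123722,  0.0013467 ,
        0.0008651 ]), 'joint_efforts': array([ 5.00148271e-04, -4.05993104e+01, -2.92614752e+01, -1.75523628e-04,
        5.90275842e-03, -8.05053986e-06]), 'eef_pos': array([0.15740868, 0.65572016, 0.22992269]), 'tcp_rot': array([ 1.17610118e-01,  9.93059137e-01, -1.14000395e-03, -3.33407649e-04]), 'contact_force': array([ 0.08258659,  0.21209528, -0.15177996]), 'wrist_torque': array([-0.02880948,  0.02198643, -0.00839648]), 'opening': 0.9974017096691834}
scene {'K': array([[500.18382162,   0.        , 311.44234705],
       [  0.        , 500.18382162, 243.61664347],
       [  0.        ,   0.        ,   1.        ]]), 'R': array([[-0.83891527, -0.54392776, -0.01907243],
       [-0.38302858,  0.61492621, -0.68931478],
       [ 0.38666558, -0.57097141, -0.72421086]]), 't': array([0.56679886, 0.21410504, 0.97954864])}
top {'K': array([[462.63371419,   0.        , 315.28552463],
       [  0.        , 462.63371419, 241.65237661],
       [  0.        ,   0.        ,   1.        ]]), 'R': array([[ 0.02834609, -0.99951933, -0.01255406],
       [-0.98563883, -0.02585647, -0.1668758 ],
       [ 0.16647098,  0.01710405, -0.985898  ]]), 't': array([0.10646754, 0.58937273, 0.88548528])}
wrist {'K': array([[363.16053966,   0.        , 318.31111001],
       [  0.        , 363.16053966, 244.93777882],
       [  0.        ,   0.        ,   1.        ]]), 'mount': array([[-3.92594155e-04, -9.62094076e-01, -2.72717501e-01,
         6.81094843e-02],
       [ 9.99999795e-01, -2.39503147e-04, -5.94642865e-04,
        -1.49364443e-04],
       [ 5.06785678e-04, -2.72717678e-01,  9.62093972e-01,
        -1.42430707e-01],
       [ 0.00000000e+00,  0.00000000e+00,  0.00000000e+00,
         1.00000000e+00]])}
```

View pics/scene.png

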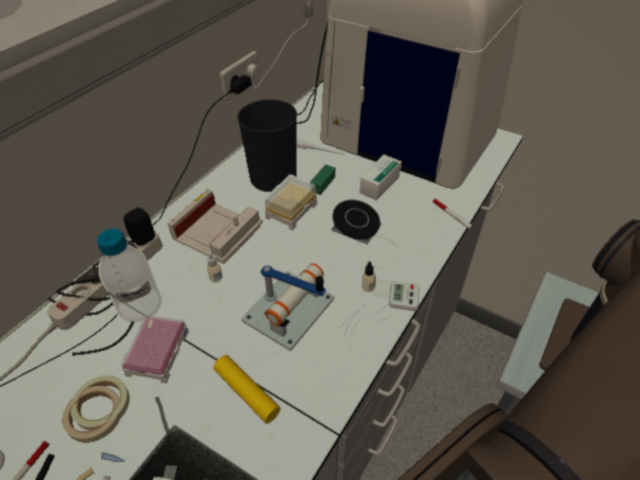

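View pics/top.png

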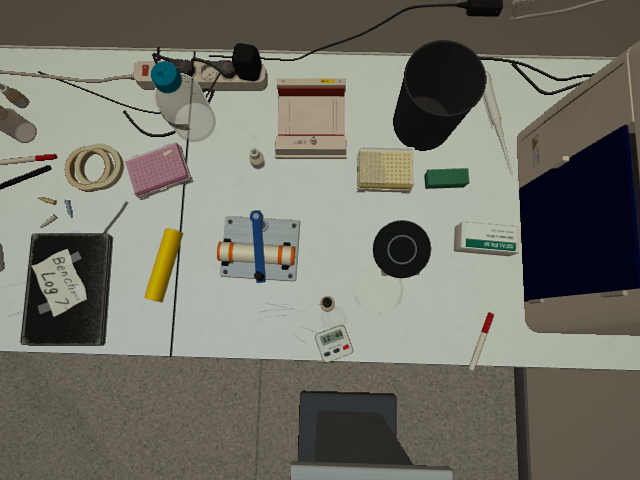

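Candidates for the float: the white cylinder with orange ends in the cradle (top 257,253; scene 297,293), and the yellow tube (top 163,265), which is the decoy. The strap hinge is at top (256,215) with the knob at (260,276). The plate is at top (402,249). Next I measure these by colour and take one close crop.

```bash
cat > h.py <<'E'
from plant import *
import cv2,numpy as np
from scipy.spatial.transform import Rotation as Ro
def cam(n):
    c=camera_info(n);K=c["K"]
    if n!="wrist": R=c["R"];t=c["t"];return K,R.T,-R.T@t
    s=get_state();T=np.eye(4);T[:3,:3]=Ro.from_quat(s["tcp_rot"]).as_matrix();T[:3,3]=s["eef_pos"]
    M=T@c["mount"];return K,M[:3,:3],M[:3,3]
def ray(c,uv):
    K,R,o=c;d=R@np.linalg.solve(K,[uv[0],uv[1],1]);return o,d/np.linalg.norm(d)
def onz(c,uv,z):
    o,d=ray(c,uv);return o+d*(z-o[2])/d[2]
def proj(c,X):
    K,R,o=c;p=K@(R.T@(np.asarray(X)-o));return p[:2]/p[2]
def blobs(img,lo,hi,roi=None,amin=20):
    h=cv2.cvtColor(img,cv2.COLOR_RGB2HSV);m=cv2.inRange(h,np.array(lo),np.array(hi))
    if roi is not None:
        k=np.zeros_like(m);x0,y0,x1,y1=roi;k[y0:y1,x0:x1]=255;m&=k
    n,l,s,c=cv2.connectedComponentsWithStats(m)
    return [(c[i].round(1),s[i].tolist()) for i in range(1,n) if s[i][4]>=amin],l
E
python3 - <<'E'
from h import *
im=cv2.imread("pics/top.png")[...,::-1].copy();sc=cv2.imread("pics/scene.png")[...,::-1].copy()
ct,cs=cam("top"),cam("scene")
o,l=blobs(im,(5,120,120),(17,255,255),(200,200,320,300));print("orange",o)
for c,_ in o:print(onz(ct,c,.07+.015))
b,l=blobs(im,(100,100,50),(125,255,255),(200,190,320,300));print("blue",b)
for q in b:
    m=(l>0);ys,xs=np.nonzero(m);print(cv2.minAreaRect(np.c_[xs,ys].astype(np.float32)))
k,l=blobs(im,(0,0,0),(180,255,70),(360,200,450,290),200);print("plate",k)
i=max(k,key=lambda q:q[1][4]);ys,xs=np.nonzero(l>0);hull=cv2.convexHull(np.c_[xs,ys].astype(np.int32));e=cv2.fitEllipse(hull);print(e,onz(ct,e[0],.033))
for n,g in(("orange",((5,120,120),(17,255,255))),("blue",((100,100,50),(125,255,255)))):print("sc",n,blobs(sc,*g,(230,240,350,340))[0])
print("pivot",onz(ct,(256.5,215),.1),"knob top",onz(ct,(260,276),.134))
a=cv2.resize(im[195:305,200:320],None,fx=3.3,fy=3.3,interpolation=2);b=cv2.resize(im[195:305,355:475],None,fx=3.3,fy=3.3,interpolation=2)
cv2.imwrite("pics/crop1.png",np.hstack([a,b])[...,::-1])
E
```

```text
orange [(array([218.3, 250.1]), [217, 242, 5, 17, 50]), (array([230.5, 251.1]), [228, 242, 6, 18, 76]), (array([279.7, 253.7]), [278, 245, 5, 18, 71]), (array([291.9, 254.8]), [290, 246, 4, 18, 50])]
[0.55876166 0.31006326 0.085     ]
[0.55742792 0.28616455 0.085     ]
[0.55487078 0.19024071 0.085     ]
[0.55334825 0.16649011 0.085     ]
blue [(array([257.8, 241.7]), [250, 211, 15, 65, 535])]
((257.0516052246094, 246.44461059570312), (71.13320922851562, 12.13511848449707), 87.95458984375)
plate [(array([401.4, 248.9]), [373, 221, 58, 57, 2506])]
((401.3478088378906, 248.91104125976562), (57.18859100341797, 57.686954498291016), 48.24734878540039) [ 0.57869282 -0.05398993  0.033     ]
sc orange [(array([317.6, 267. ]), [312, 264, 11, 8, 23]), (array([309.9, 273.1]), [304, 270, 12, 9, 37]), (array([281.8, 304.9]), [275, 301, 13, 11, 52]), (array([273.6, 313.2]), [267, 309, 14, 10, 48])]
sc blue [(array([291.7, 280.4]), [261, 267, 64, 28, 426])]
pivot [0.62714818 0.23687258 0.1       ] knob top [0.50612923 0.21978528 0.134     ]
```

View pics/crop1.png

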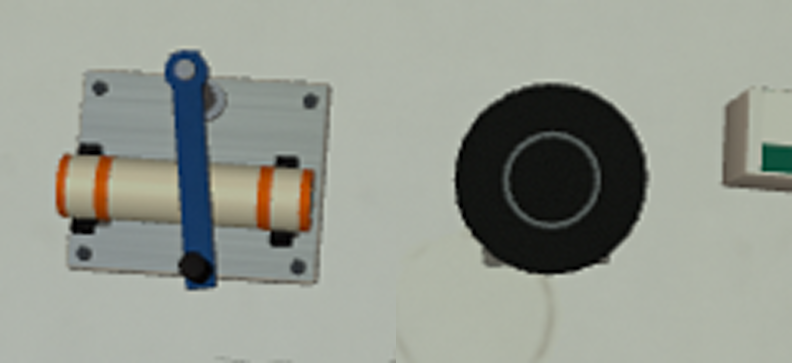

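The crop confirms it: white float with orange rings in the cradle, strap over its middle, knob at top pixel (258.5,275), hinge at (256,215.6), and the plate with its grey ring at (401,249). The float's middle is about (0.556,0.238) with a yaw of about -2°, and the strap is at about 0.15 rad. That is consistent with the hinge 68 mm away. Next I measure the slope's azimuth and the bystanders.

```bash
python3 - <<'E'
import plant; print([n for n in dir(plant) if n[0]!='_'])
from h import *
im=cv2.imread("pics/top.png")[...,::-1].copy();sc=cv2.imread("pics/scene.png")[...,::-1].copy()
ct,cs=cam("top"),cam("scene")
print("pivot",onz(ct,(255.8,215.6),.104),"knob",onz(ct,(258.5,275),.134))
# ring centre in both views
for n,img,c,roi in(("top",im,ct,(382,230,422,270)),("scene",sc,cs,(338,206,376,234))):
    x0,y0,x1,y1=roi;g=cv2.cvtColor(img,cv2.COLOR_RGB2GRAY)[y0:y1,x0:x1]
    ys,xs=np.nonzero(g>np.median(g)+20);e=cv2.fitEllipse(np.c_[xs,ys].astype(np.float32));uv=np.array(e[0])+(x0,y0);print(n,len(xs),e,uv,onz(c,uv,.033))
# plate face outline -> plane of the slope: rays of hull on candidate planes (z=.033+tan14*(along az)); rim radius must be 60
k,l=blobs(im,(0,0,0),(180,255,70),(360,200,450,290),200);m=(l>0).astype(np.uint8)
cn=max(cv2.findContours(m,0,1)[0],key=len);h1=cv2.convexHull(cn)[:,0].astype(float)
C=onz(ct,(401.3,248.9),.033)
for az in range(-40,41,20):
    a=np.radians(az);nrm=np.array([-np.sin(.2443)*np.cos(a),-np.sin(.2443)*np.sin(a),np.cos(.2443)])
    P=[]
    for q in h1:
        o,d=ray(ct,q);P.append(o+d*((C-o)@nrm)/(d@nrm))
    P=np.array(P);e1=np.cross([0,0,1],nrm);e1/=np.linalg.norm(e1);e2=np.cross(nrm,e1)
    e=cv2.fitEllipse(np.c_[(P-C)@e1,(P-C)@e2].astype(np.float32)*1000);print(az,e)
for n,uv,z in(("dropper",(328,303),.08),("reagent",(256,156),.08),("film",(487,238),.054),("timer",(334,343),.017)):print(n,onz(ct,uv,z).round(3))
E
```

```text
['Unreachable', 'camera_info', 'get_state', 'read_camera', 'sign_off']
pivot [0.62502985 0.2375665  0.104     ] knob [0.50787564 0.22260579 0.134     ]
top 185 ((19.69998550415039, 19.05535888671875), (27.50179672241211, 28.09862518310547), 64.58902740478516) [401.6999855  249.05535889] [ 0.5784125  -0.05470915  0.033     ]
scene 168 ((18.53074836730957, 12.573587417602539), (22.375635147094727, 38.61561965942383), 59.141990661621094) [356.53074837 218.57358742] [ 0.57744402 -0.04981125  0.033     ]
-40 ((-0.3315955400466919, -0.4048321843147278), (115.6347885131836, 117.93536376953125), 23.818553924560547)
-20 ((-0.159246563911438, -0.3233037292957306), (116.15814208984375, 118.06311798095703), 12.058070182800293)
0 ((0.037656188011169434, -0.3031296133995056), (117.33889770507812, 118.24311828613281), 16.7769775390625)
20 ((0.2445465326309204, -0.3547329306602478), (117.89640808105469, 119.63656616210938), 54.0770149230957)
40 ((0.43934428691864014, -0.48467111587524414), (117.77532196044922, 122.11475372314453), 50.92799758911133)
dropper [0.463 0.094 0.08 ]
reagent [0.754 0.247 0.08 ]
film [ 0.602 -0.222  0.054]
timer [0.385 0.079 0.017]
```

```bash
R='"dr":[[0,0,0],[0,0,0],[0,0,0],[0,0,0],[0,0,0]],"jaw":[255,255,255,255,255]'
python3 -m jog '{"travel":[[25,-28,0],[25,-28,0],[25,-28,0],[25,-28,0],[25,-28,0]],"dr":[[0,0,0],[0,0,0],[0,0,0],[0,0,0],[0,0,0]],"jaw":[255,255,255,255,255]}'
python3 -c "
from plant import *;s=get_state();print(s['qpos'].round(4).tolist(),s['eef_pos'].round(4).tolist(),s['tcp_rot'].round(4).tolist())"
python3 -m jog '{"travel":[[25,-28,0],[25,-28,0],[25,-28,0],[25,-28,0],[25,-28,0]],"dr":[[0,0,0],[0,0,0],[0,0,0],[0,0,0],[0,0,0]],"jaw":[255,255,255,255,255]}'
python3 -m jog '{"travel":[[25,-28,0],[25,-28,0],[25,-28,0],[22,-20,0],[0,0,0]],"dr":[[0,0,0],[0,0,0],[0,0,0],[0,0,0],[0,0,0]],"jaw":[255,255,255,255,255]}'
python3 - <<'E'
from h import *
s=get_state();print(s['qpos'].round(4).tolist(),s['eef_pos'].round(4).tolist(),s['tcp_rot'].round(4).tolist())
c=cam("wrist");im=read_camera("wrist");cv2.imwrite("pics/w1.png",im[...,::-1])
for n,X in(("knob",(.508,.2226,.134)),("piv",(.624,.237,.104)),("float",(.556,.238,.089))):print(n,proj(c,X))
E
```

```text
time: 0.52
eef_pos: [0.2832, 0.5147, 0.2307]
tcp_rot: [0.117, 0.993, -0.0, -0.0]
contact_force: [0.7, 1.4, -1.2]
opening: 0.304
[0.8953, 0.0964, 1.7975, -0.0001, 1.2488, -0.4404] [0.2832, 0.5147, 0.2307] [0.1173, 0.9931, -0.0005, -0.0002]
time: 0.93
eef_pos: [0.4083, 0.3746, 0.2309]
tcp_rot: [0.118, 0.993, -0.0, -0.0]
contact_force: [1.6, 0.4, 0.4]
opening: -0.001
time: 1.35
eef_pos: [0.5078, 0.2685, 0.2309]
tcp_rot: [0.12, 0.993, -0.001, 0.001]
contact_force: [-0.3, 0.4, 0.0]
opening: -0.004
[0.3106, 0.0664, 1.829, -0.002, 1.2457, -1.0184] [0.5078, 0.2685, 0.2309] [0.1203, 0.9927, -0.0008, 0.0006]
knob [254.79941772 260.54168857]
piv [315.65765428 370.76973968]
float [297.55815915 292.01103727]
```

View pics/w1.png

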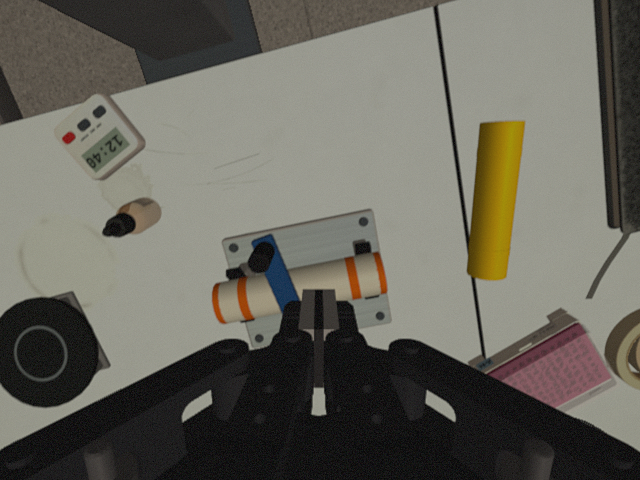

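The wrist view shows the knob at (260,256), as predicted (255,260), and the fingers clear beside it at +y. The foot edge of the slope, (70,292)-(105,370), gives an upslope azimuth of about +11°, which agrees with the ellipse fit. Now I descend and sweep the knob round its arc.

```bash

python3 -m jog '{"travel":[[0,0,-40],[0,0,-40],[0,0,-39],[0,-16,0],[-1,-16,0]],"dr":[[0,0,0],[0,0,0],[0,0,0],[0,0,0],[0,0,0]],"jaw":[255,255,255,255,255]}'
python3 -m jog '{"travel":[[1,-15,0],[3,-15,0],[5,-15,0],[7,-14,0],[9,-12,0]],"dr":[[0,0,0],[0,0,0],[0,0,0],[0,0,0],[0,0,0]],"jaw":[255,255,255,255,255]}'
python3 -m jog '{"travel":[[10,-12,0],[12,-10,0],[13,-9,0],[14,-7,0],[14,-5,0]],"dr":[[0,0,0],[0,0,0],[0,0,0],[0,0,0],[0,0,0]],"jaw":[255,255,255,255,255]}'
python3 -m jog '{"travel":[[15,-3,0],[15,-1,0],[0,0,0],[-15,0,15],[0,0,40]],"dr":[[0,0,0],[0,0,0],[0,0,0],[0,0,0],[0,0,0]],"jaw":[255,255,255,255,255]}'
python3 -m jog '{"travel":[[0,0,40],[-8,20,25],[-10,30,0],[-10,30,0],[0,0,0]],"dr":[[0,0,0],[0,0,0],[0,0,0],[0,0,0],[0,0,0]],"jaw":[120,120,120,120,120]}'
python3 - <<'E'
from h import *
s=get_state();print(s['qpos'].round(4).tolist(),s['eef_pos'].round(4).tolist(),s['tcp_rot'].round(4).tolist())
t=read_camera("top");cv2.imwrite("pics/top2.png",t[...,::-1]);c=cam("top")
b,l=blobs(t,(100,100,50),(125,255,255),(200,180,400,320));print(b)
E
```

```text
time: 1.82
eef_pos: [0.4996, 0.2406, 0.1075]
tcp_rot: [0.116, 0.993, -0.002, -0.005]
contact_force: [-1.3, -0.5, 0.2]
opening: 0.003
time: 2.23
eef_pos: [0.5273, 0.1696, 0.1118]
tcp_rot: [0.117, 0.993, -0.0, -0.001]
contact_force: [-1.5, 0.5, -1.1]
opening: 0.001
time: 2.65
eef_pos: [0.5929, 0.1256, 0.1122]
tcp_rot: [0.118, 0.993, 0.0, -0.0]
contact_force: [-0.3, 1.4, 0.2]
opening: 0.001
time: 3.07
eef_pos: [0.6003, 0.1221, 0.1593]
tcp_rot: [0.118, 0.993, -0.001, -0.009]
contact_force: [0.3, 0.1, -2.5]
opening: 0.002
time: 3.48
eef_pos: [0.577, 0.2065, 0.2334]
tcp_rot: [0.115, 0.993, 0.001, 0.0]
contact_force: [-0.7, -0.6, 0.4]
opening: 0.53
[0.1774, 0.1489, 1.7346, 0.0024, 1.257, -1.1627] [0.577, 0.2065, 0.2334] [0.1155, 0.9933, 0.0012, 0.0002]
[(array([302.5, 211.1]), [289, 206, 33, 11, 225])]
```

```bash

python3 -m jog '{"travel":[[0,0,0],[0,0,0],[0,0,0],[0,0,0]],"dr":[[-7,0,0],[-7,0,0],[-7,0,0],[0,0,0]],"jaw":[120,120,120,120]}'
cat > kin.py <<'E'
import numpy as np
from scipy.optimize import least_squares
from scipy.spatial.transform import Rotation as Ro
D=[([1.18499510,.287206404,1.57817204,0,1.27858940,-.150047071],[.15740868,.65572016,.22992269],[.1176,.99306,-.00114,-.00033]),
([0.8953,0.0964,1.7975,-0.0001,1.2488,-0.4404],[0.2832,0.5147,0.2307],[0.1173,0.9931,-0.0005,-0.0002]),
([0.3106,0.0664,1.829,-0.002,1.2457,-1.0184],[0.5078,0.2685,0.2309],[0.1203,0.9927,-0.0008,0.0006]),
([0.1774,0.1489,1.7346,0.0024,1.257,-1.1627],[0.577,0.2065,0.2334],[0.1155,0.9933,0.0012,0.0002])]
def fk(q,p,s=1,full=False):
    a1,off,d1,a2,L,d6,a3=p
    R1=Ro.from_euler('z',q[0]);S=R1.apply([a1,off,d1])
    R2=R1*Ro.from_euler('y',q[1]);E=S+R2.apply([0,0,a2])
    R3=R2*Ro.from_euler('y',q[2]);W=E+R3.apply([a3,0,L])
    R=R3*Ro.from_euler('z',s*q[3])*Ro.from_euler('y',q[4])*Ro.from_euler('z',q[5]+np.pi/2)
    t=W+R.apply([0,0,d6])
    return (t,R,E,W) if full else (t,R)
E
python3 - <<'E'
from kin import *;from plant import get_state
s=get_state();D.append((s['qpos'],s['eef_pos'],s['tcp_rot']));print([np.round(v,4).tolist() for v in D[-1]])
for sg in(1,-1):
    def f(p):
        o=[]
        for q,x,r in D:
            t,R=fk(q,p,sg);o+=list((t-x)*1000)
        return np.array(o+list((p-np.array([0,.1,.3,.4,.4,.25,0]))*.3))
    r=least_squares(f,[0,.1,.3,.4,.4,.25,0]);print(sg,r.x.round(4),abs(r.fun[:-7]).max(), [np.degrees((fk(q,r.x,sg)[1].inv()*Ro.from_quat(x)).magnitude()).round(2) for q,_,x in D])
E
```

```text
time: 3.87
eef_pos: [0.5779, 0.2039, 0.2303]
tcp_rot: [0.114, 0.976, -0.183, 0.02]
contact_force: [-0.3, 1.0, -0.3]
opening: 0.53
[[0.3142, 0.2438, 1.6616, -0.3579, 1.3703, -0.9288], [0.5779, 0.2039, 0.2303], [0.1138, 0.9763, -0.1828, 0.0204]]
1 [3.000e-04 1.009e-01 2.404e-01 4.429e-01 5.722e-01 2.493e-01 2.070e-02] 0.05008967718145296 [np.float64(0.0), np.float64(0.01), np.float64(0.01), np.float64(0.01), np.float64(0.0)]
-1 [ 0.7735  0.1005  1.6479  0.1901  0.3815 -0.2435  1.8157] 11.135803196034882 [np.float64(0.0), np.float64(0.02), np.float64(0.23), np.float64(0.27), np.float64(41.01)]
```

```bash
cat >> kin.py <<'E'
P=np.array([3.000e-04,1.009e-01,2.404e-01,4.429e-01,5.722e-01,2.493e-01,2.070e-02])
LO=np.array([-2.77,-.9,.21,-1.53,.24,-2.84])+.03;HI=np.array([2.77,2.22,2.48,4.67,2.81,2.84])-.03
def ik(t,R,seeds):
    def f(q):
        a,b=fk(q,P);return np.r_[(a-t)*10,(R.inv()*b).as_rotvec()]
    best=None
    for s in seeds:
        r=least_squares(f,np.clip(s,LO+.01,HI-.01),bounds=(LO,HI))
        if r.cost<1e-6:return r.x
    return None
C=np.array([.578,-.053,.033]);az=np.radians(10.5);ti=np.radians(14)
nrm=np.array([-np.sin(ti)*np.cos(az),-np.sin(ti)*np.sin(az),np.cos(ti)])
def place(psi,tau,off,sx,lift=0):
    # hand heading psi (world azimuth, projected), tau: hand raised by tau about jaw, off: grasp above middle
    h=np.array([np.cos(psi),np.sin(psi),0]);h-=h@nrm*nrm;h/=np.linalg.norm(h)
    z=np.cos(tau)*h-np.sin(tau)*nrm; x=sx*(np.cos(tau)*nrm+np.sin(tau)*h); y=np.cross(z,x)
    R=Ro.from_matrix(np.c_[x,y,z]);g=C+(.075+off+lift)*nrm
    return g+.019*z,R
E
python3 - <<'E'
from kin import *
rng=np.random.default_rng(0)
seeds=[[0,.6,1.5,a,1.2,b] for a in(-1.4,0,1.5,3.1) for b in(-1.7,0,1.7)]
for tau in(0,20):
  for sx in(1,-1):
    for d in range(-180,180,20):
        t,R=place(np.radians(d),np.radians(tau),0,sx);q=ik(t,R,seeds)
        if q is not None:
            _,_,E,W=fk(q,P,full=True);print(tau,sx,d,q.round(2),"E",E.round(2),"W",W.round(2))
E
```

```text
0 1 -180 [-0.2   0.87  1.36 -0.24  2.23 -1.81] E [0.35 0.03 0.53] W [ 0.78 -0.06  0.16]
0 1 -160 [-0.1   0.84  1.41 -0.53  2.13 -1.95] E [0.34 0.07 0.54] W [0.77 0.02 0.16]
0 1 -140 [-0.01  0.79  1.51 -0.8   1.98 -2.02] E [0.32 0.1  0.55] W [0.73 0.09 0.15]
0 1 -120 [ 0.06  0.73  1.65 -1.05  1.82 -2.03] E [0.29 0.12 0.57] W [0.67 0.14 0.14]
0 1 -100 [ 0.12  0.67  1.81 -1.31  1.67 -1.98] E [0.26 0.13 0.59] W [0.6  0.17 0.12]
0 1 -60 [ 0.1   0.56  2.14  4.31  1.47 -1.74] E [0.23 0.12 0.61] W [0.45 0.14 0.09]
0 1 -40 [-0.01  0.54  2.28  3.85  1.48 -1.59] E [0.23 0.1  0.62] W [0.39 0.1  0.07]
0 1 -20 [-0.22  0.54  2.37  3.3   1.55 -1.48] E [0.24 0.05 0.62] W [0.35 0.03 0.06]
0 1 0 [-0.46  0.56  2.39  2.71  1.63 -1.44] E [ 0.25 -0.01  0.62] W [ 0.34 -0.05  0.05]
0 1 20 [-0.64  0.58  2.32  2.18  1.67 -1.41] E [ 0.26 -0.06  0.61] W [ 0.35 -0.13  0.05]
0 1 40 [-0.71  0.61  2.18  1.77  1.72 -1.35] E [ 0.26 -0.09  0.6 ] W [ 0.39 -0.21  0.06]
0 1 60 [-0.71  0.66  2.02  1.45  1.81 -1.29] E [ 0.27 -0.1   0.59] W [ 0.45 -0.26  0.07]
0 1 80 [-0.66  0.71  1.85  1.18  1.91 -1.27] E [ 0.29 -0.1   0.58
[... 4006 characters left out ...]
 2.07  1.24  1.9 ] E [ 0.17 -0.    0.66] W [ 0.34 -0.13  0.13]
20 -1 40 [-0.72  0.39  2.26  1.66  1.37  1.94] E [ 0.19 -0.03  0.65] W [ 0.38 -0.2   0.14]
20 -1 60 [-0.71  0.46  2.1   1.34  1.5   1.96] E [ 0.21 -0.05  0.64] W [ 0.44 -0.25  0.15]
20 -1 80 [-0.67  0.53  1.93  1.07  1.63  1.94] E [ 0.24 -0.06  0.62] W [ 0.51 -0.27  0.16]
20 -1 100 [-0.6   0.6   1.78  0.84  1.75  1.89] E [ 0.26 -0.06  0.61] W [ 0.58 -0.27  0.18]
20 -1 120 [-0.51  0.65  1.64  0.6   1.86  1.8 ] E [ 0.28 -0.04  0.59] W [ 0.65 -0.25  0.2 ]
20 -1 140 [-0.42  0.69  1.54  0.36  1.93  1.68] E [ 0.3  -0.02  0.58] W [ 0.7  -0.2   0.21]
20 -1 160 [-0.32  0.71  1.48  0.1   1.96  1.52] E [0.31 0.   0.58] W [ 0.74 -0.14  0.23]
```

```bash

python3 -m jog '{"travel":[[0,0,0],[0,0,0],[0,0,0],[-10,15,0],[-10,15,0]],"dr":[[7,0,0],[7,0,0],[7,0,0],[0,0,-7],[0,0,-7]],"jaw":[77,77,77,77,77]}'
python3 -m jog '{"travel":[[0,0,0],[0,0,0],[0,0,0],[0,0,0],[0,0,0]],"dr":[[0,0,-7],[0,0,-7],[0,0,-7],[0,0,-7],[0,0,-7]],"jaw":[77,77,77,77,77]}'
python3 -m jog '{"travel":[[0,0,0],[0,0,0],[0,0,0],[0,0,0],[0,0,0]],"dr":[[0,0,-7],[0,0,-7],[0,0,-7],[0,0,-7],[0,0,0]],"jaw":[77,77,77,77,77]}'
python3 - <<'E'
from h import *
s=get_state();print(s['qpos'].round(4).tolist(),s['eef_pos'].round(4).tolist(),Ro.from_quat(s['tcp_rot']).as_matrix().round(3))
c=cam("wrist");im=read_camera("wrist");t=read_camera("top");ct=cam("top")
o,_=blobs(im,(5,120,120),(17,255,255));print([(q,onz(c,q[0],.07).round(4)) for q in o])
b,_=blobs(t,(100,100,50),(125,255,255),(200,180,400,320));print(b)
for x,y,w,h,a in [q[1] for q in b]:print(onz(ct,(x+w,y+h/2),.1))
K=np.hstack([im[:,80:560],cv2.resize(t[180:300,200:280],(320,480))]);cv2.imwrite("pics/w2.png",K[...,::-1])
E
```

```text
time: 4.28
eef_pos: [0.5596, 0.2292, 0.2325]
tcp_rot: [0.243, 0.97, 0.001, 0.0]
contact_force: [-0.6, -0.1, 1.2]
opening: 0.702
time: 4.7
eef_pos: [0.5589, 0.2311, 0.2321]
tcp_rot: [0.522, 0.853, 0.001, -0.0]
contact_force: [-0.3, -0.4, 0.5]
opening: 0.697
time: 5.12
eef_pos: [0.5589, 0.2311, 0.2321]
tcp_rot: [0.711, 0.703, 0.0, -0.0]
contact_force: [-0.9, -0.7, -0.5]
opening: 0.702
[0.2241, 0.1329, 1.7548, 0.0012, 1.2537, 0.2358] [0.5589, 0.2311, 0.2321] [[ 0.012  1.    -0.   ]
 [ 1.    -0.012  0.001]
 [ 0.001 -0.    -1.   ]]
[((array([321.6, 129.2]), [303, 125, 38, 10, 287]), array([0.5635, 0.3098, 0.07  ])), ((array([320.3, 161.5]), [301, 156, 39, 12, 383]), array([0.5622, 0.2846, 0.07  ])), ((array([317.6, 278.1]), [300, 272, 36, 12, 295]), array([0.5587, 0.1829, 0.07  ])), ((array([317.1, 303.8]), [302, 300, 32, 8, 174]), array([0.5579, 0.1579, 0.07  ]))]
[(array([291.6, 212.3]), [268, 206, 54, 14, 407])]
[0.63433566 0.11026541 0.1       ]
```

View pics/w2.png

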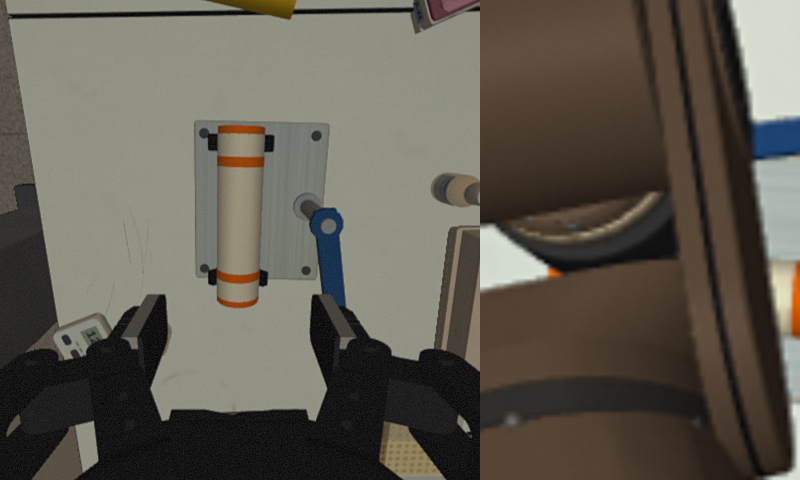

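The strap reads about 1.68 rad (end at (0.634,0.110)). The float is open from above: its rings run from (321,129) to (317,304), giving an axis x of about 0.559, a middle y of about 0.238 and a yaw of -2.1°. Now I descend, grip and lift level.

```bash

python3 -m jog '{"travel":[[0,7,-35],[0,0,-35],[0,0,-35],[0,0,0]],"dr":[[0,0,-1.4],[0,0,0],[0,0,0],[0,0,0]],"jaw":[77,77,77,77]}'
python3 -m jog '{"travel":[[0,0,-26],[0,0,-26],[0,0,-24],[0,0,0]],"dr":[[0,0,0],[0,0,0],[0,0,0],[0,0,0]],"jaw":[77,77,77,77]}'
python3 -c "
from plant import *;s=get_state();print(s['eef_pos'],s['contact_force'],s['wrist_torque'])"
python3 -m jog '{"travel":[[0,0,0],[0,0,0],[0,0,0],[0,0,0],[0,0,0]],"dr":[[0,0,0],[0,0,0],[0,0,0],[0,0,0],[0,0,0]],"jaw":[200,200,200,200,200]}' 90
python3 -m jog '{"travel":[[0,0,0],[0,0,0],[0,0,0]],"dr":[[0,0,0],[0,0,0],[0,0,0]],"jaw":[200,200,200]}'
python3 -c "
from plant import *;s=get_state();print(s['eef_pos'],s['contact_force'],s['wrist_torque'],s['opening'])"
```

```text
time: 5.55
eef_pos: [0.5534, 0.2376, 0.1188]
tcp_rot: [0.718, 0.696, -0.006, -0.004]
contact_force: [-2.0, -0.7, -1.6]
opening: 0.697
time: 5.88
eef_pos: [0.5593, 0.239, 0.051]
tcp_rot: [0.718, 0.696, 0.0, 0.0]
contact_force: [-1.0, 0.1, 0.9]
opening: 0.696
[0.55930294 0.23902104 0.05099996] [-0.9983047   0.08839894  0.87269388] [-0.02230023  0.03548996 -0.01593509]
time: 6.3
eef_pos: [0.5596, 0.2394, 0.0535]
tcp_rot: [0.719, 0.695, 0.001, 0.001]
contact_force: [-2.4, -1.5, 5.6]
opening: 0.419
time: 6.55
eef_pos: [0.5596, 0.2394, 0.0535]
tcp_rot: [0.719, 0.695, 0.001, 0.001]
contact_force: [-2.7, -0.6, 6.1]
opening: 0.42
[0.5595981  0.239385   0.05351865] [-2.74108264 -0.57736937  6.05952054] [-0.17204239  0.3230574  -0.02122295] 0.4204488782589001
```

```bash

python3 -m jog '{"travel":[[0,0,8],[0,0,15],[0,0,22],[0,0,10],[0,0,0]],"dr":[[0,0,0],[0,0,0],[0,0,0],[0,0,0],[0,0,0]],"jaw":[200,200,200,200,200]}'
python3 -m jog '{"travel":[[0,0,0],[0,0,0],[0,0,0],[0,0,0],[0,0,0]],"dr":[[0,0,0],[0,0,0],[0,0,0],[0,0,0],[0,0,0]],"jaw":[200,200,200,200,200]}'
python3 - <<'E'
from h import *
for i in range(3):
    im=read_camera("wrist");s=get_state();print(s['eef_pos'].round(4),s['contact_force'].round(2),s['wrist_torque'].round(3),s['opening'])
c=cam("wrist")
o,_=blobs(im,(5,120,120),(17,255,255));print(o,[onz(c,q[0],.12).round(4) for q in o])
cv2.imwrite("pics/w3.png",im[...,::-1])
E
```

```text
time: 6.97
eef_pos: [0.5605, 0.2399, 0.1094]
tcp_rot: [0.719, 0.695, 0.003, 0.001]
contact_force: [1.8, 0.3, -3.3]
opening: 0.416
time: 7.38
eef_pos: [0.558, 0.2391, 0.1051]
tcp_rot: [0.719, 0.695, -0.001, -0.001]
contact_force: [1.2, -0.9, -4.0]
opening: 0.417
[0.5582 0.2392 0.1054] [-0.41  0.42 -3.69] [ 0.155 -0.033  0.03 ] 0.4141239056255654
[0.5584 0.2392 0.1057] [ 0.36  1.02 -3.88] [0.157 0.027 0.004] 0.4156163570743498
[0.5585 0.2392 0.1059] [-0.62  0.46 -3.84] [ 0.187 -0.01  -0.045] 0.41449547498822453
[(array([319.6, 137. ]), [269, 126, 103, 25, 2092]), (array([318.8, 218.5]), [270, 204, 98, 30, 2426])] [array([0.562 , 0.3094, 0.12  ]), array([0.5608, 0.2813, 0.12  ])]
```

View pics/w3.png

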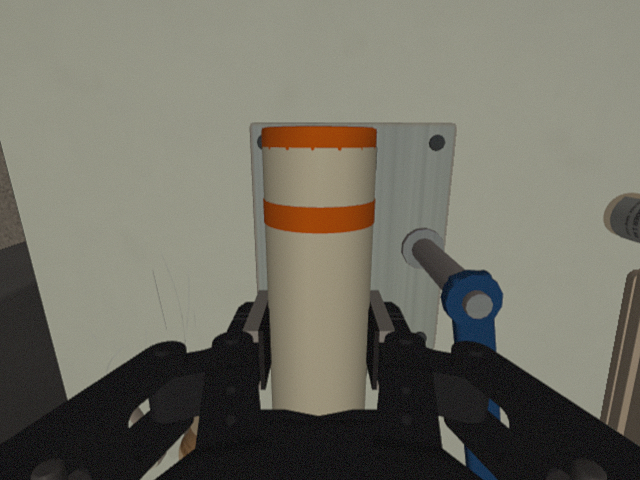

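Grip readout: the load is 3.8 N (about 0.385 kg), with a moment about world x of about +0.165 N m. Since y·Fz = τx, the centre of mass is about 43 mm towards -y, so the heavy end is the -y end. The picture shows the float gripped square at its middle, clear of the V's. I'll cross-check with joint 4's torque, then lift, carry and yaw.

```bash
python3 -c "
from plant import *;s=get_state();print(s['joint_efforts'].round(3),s['qpos'].round(3))"
python3 -m jog '{"travel":[[0,0,20],[0,0,35],[0,0,35],[0,-10,5],[0,-15,0]],"dr":[[0,0,0],[0,0,0],[0,0,0],[0,0,4],[0,0,7]],"jaw":[200,200,200,200,200]}'
python3 -m jog '{"travel":[[0,-15,0],[0,-15,0],[0,-15,0],[0,-15,0],[0,-15,0]],"dr":[[0,0,7],[0,0,7],[0,0,7],[0,0,7],[0,0,7]],"jaw":[200,200,200,200,200]}'
python3 -m jog '{"travel":[[0,-16,0],[0,-16,0],[0,-16,0],[0,-16,0],[0,-16,0]],"dr":[[0,0,7],[0,0,7],[0,0,7],[0,0,7],[0,0,7]],"jaw":[200,200,200,200,200]}'
python3 -m jog '{"travel":[[0,-16,0],[0,-16,0],[0,-16,0],[0,-16,0],[0,-16,0]],"dr":[[0,0,7],[0,0,7],[0,0,7],[0,0,7],[0,0,7]],"jaw":[200,200,200,200,200]}'
python3 -m jog '{"travel":[[0,-16,0],[0,-12,0],[0,-6,0],[0,0,0],[0,0,0]],"dr":[[0,0,7],[0,0,5],[0,0,3],[0,0,0],[0,0,0]],"jaw":[200,200,200,200,200]}'
python3 - <<'E'
from kin import *;from plant import get_state
s=get_state();print(s['qpos'].round(3),s['eef_pos'].round(4),s['contact_force'].round(2),s['wrist_torque'].round(3),s['opening'],s['joint_efforts'].round(3))
R=Ro.from_quat(s['tcp_rot']);print(R.as_matrix().round(3))
t,Rf=place(np.radians(-140),0,0,1,.03);t=t-.0025*Rf.as_matrix()[:,2]
v=(Rf*R.inv()).as_rotvec(degrees=True);print("target",t.round(4),"rotvec",v.round(2),np.linalg.norm(v))
n=18
for k in range(n+1):
    Rk=Ro.from_rotvec(v*k/n,degrees=True)*R
    print(k,(Rk.as_matrix()[:,2]).round(2)) if k%6==0 else 0
E
```

```text
[ 2.0000e-03 -3.8875e+01 -2.7689e+01 -1.3400e-01  4.9000e-02  0.0000e+00] [0.238 0.272 1.839 0.    1.032 0.271]
time: 7.95
eef_pos: [0.561, 0.2156, 0.2065]
tcp_rot: [0.647, 0.763, 0.004, 0.003]
contact_force: [0.3, 0.2, -4.3]
opening: 0.418
time: 8.37
eef_pos: [0.5583, 0.1386, 0.2011]
tcp_rot: [0.387, 0.922, -0.0, -0.0]
contact_force: [0.8, 0.1, -3.7]
opening: 0.421
time: 8.78
eef_pos: [0.5582, 0.0585, 0.2011]
tcp_rot: [0.092, 0.996, -0.0, -0.001]
contact_force: [0.0, 0.0, -3.3]
opening: 0.419
time: 9.2
eef_pos: [0.5582, -0.0216, 0.2011]
tcp_rot: [-0.212, 0.977, -0.0, -0.001]
contact_force: [0.3, -0.3, -3.5]
opening: 0.416
time: 9.62
eef_pos: [0.5584, -0.0549, 0.2012]
tcp_rot: [-0.334, 0.943, 0.0, -0.0]
contact_force: [0.0, 1.2, -4.4]
opening: 0.42
[-0.279  0.064  1.888 -0.     1.191 -2.53 ] [ 0.5584 -0.0549  0.2012] [ 0.05  1.24 -4.45] [-0.031  0.112  0.023] 0.4200417401942768 [ -0.456 -33.038 -30.505   0.081  -0.102  -0.041]
[[-0.777 -0.629 -0.001]
 [-0.629  0.777 -0.   ]
 [ 0.001  0.    -1.   ]]
target [ 0.5409 -0.0683  0.1314] rotvec [-53.97  56.21  -3.87] 78.02271302831119
0 [-0. -0. -1.]
6 [-0.32 -0.3  -0.9 ]
12 [-0.58 -0.53 -0.62]
18 [-0.73 -0.65 -0.21]
```

Joint 4's effort changed sign along with the yaw, which agrees with the wrist moment. Now I pitch the float upright, heavy end down, above the plate.

```bash

python3 -m jog '{"travel":[[0,0,0],[-2,-1,-3],[-2,-1,-3],[-2,-1,-3],[-2,-1,-3]],"dr":[[-2,2,-0.2],[-3.5,3.6,-0.2],[-3.5,3.6,-0.2],[-3.5,3.6,-0.2],[-3.5,3.6,-0.3]],"jaw":[200,200,200,200,200]}'
python3 -m jog '{"travel":[[-2,-1,-3],[-2,-1,-3],[-2,-1,-3],[-2,-1,-3],[-2,-1,-3]],"dr":[[-3.5,3.6,-0.2],[-3.5,3.6,-0.2],[-3.5,3.6,-0.2],[-3.5,3.6,-0.2],[-3.5,3.6,-0.3]],"jaw":[200,200,200,200,200]}'
python3 -m jog '{"travel":[[-2,-1,-3],[-2,-1,-3],[-2,-1,-3],[0,-1,-2],[0,0,0]],"dr":[[-3.5,3.6,-0.3],[-3.5,3.6,-0.3],[-3.5,3.6,-0.3],[-3.5,3.6,-0.3],[-3,3.1,-0.3]],"jaw":[200,200,200,200,200]}'
python3 -m jog '{"travel":[[0,0,0],[0,0,0],[0,0,0]],"dr":[[-3.5,4.3,-0.3],[0,0,0],[0,0,0]],"jaw":[200,200,200]}'
python3 - <<'E'
from kin import *;from h import *
s=get_state();print(s['qpos'].round(3),s['eef_pos'].round(4),s['contact_force'].round(2),s['wrist_torque'].round(3),s['opening'])
R=Ro.from_quat(s['tcp_rot'])
t,Rf=place(np.radians(-140),0,0,1,.06);t=t-.0025*Rf.as_matrix()[:,2]
print("dpos",(t-s['eef_pos']).round(4),"drot",(Rf*R.inv()).as_rotvec(degrees=True).round(2))
a=read_camera("top");b=read_camera("scene");w=read_camera("wrist")
cv2.imwrite("pics/p1.png",np.hstack([cv2.resize(a[170:320,310:460],(400,400)),cv2.resize(b[120:270,280:430],(400,400))])[...,::-1])
np.save("top3.npy",a);np.save("sc3.npy",b)
E
```

```text
time: 10.03
eef_pos: [0.5511, -0.0578, 0.1899]
tcp_rot: [-0.318, 0.927, -0.084, -0.181]
contact_force: [0.4, 0.0, -4.1]
opening: 0.419
time: 10.45
eef_pos: [0.5415, -0.0624, 0.1743]
tcp_rot: [-0.288, 0.867, -0.171, -0.369]
contact_force: [0.4, -0.8, -3.9]
opening: 0.421
time: 10.87
eef_pos: [0.5351, -0.0665, 0.1618]
tcp_rot: [-0.242, 0.77, -0.246, -0.537]
contact_force: [0.2, -0.1, -4.5]
opening: 0.417
time: 11.12
eef_pos: [0.5346, -0.0669, 0.1613]
tcp_rot: [-0.233, 0.742, -0.257, -0.573]
contact_force: [-0.6, 0.2, -4.1]
opening: 0.422
[-0.008  0.681  1.557 -0.818  2.025 -2.079] [ 0.5346 -0.0669  0.1613] [-0.6   0.21 -4.13] [ 0.723 -0.742 -0.006] 0.4224777775252996
dpos [-0.0008 -0.0027 -0.0008] drot [-0.39 -0.16 -0.23]
```

View pics/p1.png

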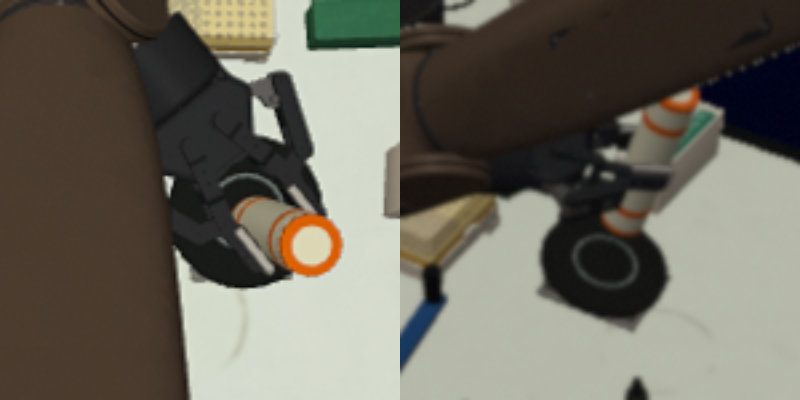

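The float stands over the plate, gripped at its middle. The upper end centre is at top pixel (427,261), and the lower end is seen in the scene crop at (622,228). I check both against the model.

```bash
python3 - <<'E'
from kin import *;from h import *
a=np.load("top3.npy");b=np.load("sc3.npy");ct,cs=cam("top"),cam("scene")
s=get_state();M=Ro.from_quat(s['tcp_rot']).as_matrix();c=s['eef_pos']-.0165*M[:,2];ax=M[:,0]
for k in(-.075,-.05,0,.05,.075):print(k,(c+k*ax).round(4),"top",proj(ct,c+k*ax).round(1),"sc",proj(cs,c+k*ax).round(1))
print("plate ctr",proj(ct,C),proj(cs,C))
for im,roi in((a,(390,220,450,290)),(b,(480-140,140,560,220))):
    o,_=blobs(im,(5,120,120),(17,255,255),roi,8);print(o)
E
```

```text
-0.075 [ 0.5653 -0.053   0.0951] top [406.4 250.9] sc [363.  200.2]
-0.05 [ 0.5593 -0.0543  0.1194] top [409.5 252.2] sc [366.2 192.8]
0 [ 0.5474 -0.0568  0.1679] top [416.2 255. ] sc [372.8 177.3]
0.05 [ 0.5355 -0.0593  0.2164] top [423.7 258.1] sc [380.  160.6]
0.075 [ 0.5295 -0.0605  0.2406] top [427.9 259.8] sc [383.7 151.8]
plate ctr [400.8644271  249.23246373] [356.97928464 217.71670049]
[(array([402.6, 247. ]), [399, 244, 11, 10, 22]), (array([414., 254.]), [410, 248, 12, 16, 33]), (array([425.4, 261.1]), [414, 250, 24, 24, 267])]
[(array([385.6, 158. ]), [378, 153, 14, 8, 52]), (array([372.8, 165.5]), [371, 163, 5, 6, 15])]
```

```bash

python3 -m jog '{"travel":[[2,0,-8],[2.5,0.5,-10],[2.5,0.5,-10],[2,0.4,-8],[1.5,0.3,-6]],"dr":[[0,0,0],[0,0,0],[0,0,0],[0,0,0],[0,0,0]],"jaw":[200,200,200,200,200]}'
python3 -m jog '{"travel":[[1,0.2,-4],[0.7,0.2,-3],[0.5,0.1,-2],[0,0,0],[0,0,0]],"dr":[[0,0,0],[0,0,0],[0,0,0],[0,0,0],[0,0,0]],"jaw":[200,200,200,200,200]}'
python3 -m jog '{"travel":[[0.5,0.1,-2],[0,0,0],[0,0,0]],"dr":[[0,0,0],[0,0,0],[0,0,0]],"jaw":[200,200,200]}'
python3 -m jog '{"travel":[[0.5,0.1,-2],[0,0,0],[0,0,0]],"dr":[[0,0,0],[0,0,0],[0,0,0]],"jaw":[200,200,200]}'
python3 - <<'E'
from kin import *;from h import *
s=get_state();M=Ro.from_quat(s['tcp_rot']).as_matrix();c=s['eef_pos']-.0165*M[:,2];b=c-.075*M[:,0]-C
print("bottom height",b@nrm,"inplane",(b-b@nrm*nrm).round(4),"F",s['contact_force'],"tau",s['wrist_torque'],"tilt",np.degrees(np.arccos(M[:,0]@nrm)))
E
```

```text
time: 11.68
eef_pos: [0.5448, -0.066, 0.1195]
tcp_rot: [-0.233, 0.742, -0.258, -0.574]
contact_force: [0.3, -0.9, -3.8]
opening: 0.419
time: 12.1
eef_pos: [0.5475, -0.0655, 0.1125]
tcp_rot: [-0.232, 0.742, -0.258, -0.573]
contact_force: [-0.6, 0.1, -3.8]
opening: 0.416
time: 12.35
eef_pos: [0.5479, -0.0654, 0.1105]
tcp_rot: [-0.232, 0.742, -0.258, -0.573]
contact_force: [0.1, -0.4, -3.5]
opening: 0.415
time: 12.6
eef_pos: [0.5483, -0.0653, 0.1082]
tcp_rot: [-0.232, 0.742, -0.258, -0.574]
contact_force: [-0.2, 0.1, -4.2]
opening: 0.418
bottom height 0.00559074145197898 inplane [0.0012 0.0023 0.0004] F [-0.17441958  0.14011446 -4.24017694] tau [ 0.7148503  -0.76925876  0.02175041] tilt 0.3482887127059841
```

```bash

python3 -m jog '{"travel":[[0.5,0.1,-2],[0,0,0],[0,0,0]],"dr":[[0,0,0],[0,0,0],[0,0,0]],"jaw":[200,200,200]}'
python3 -m jog '{"travel":[[0.4,0.1,-1.5],[0,0,0],[0,0,0]],"dr":[[0,0,0],[0,0,0],[0,0,0]],"jaw":[200,200,200]}'
python3 -m jog '{"travel":[[0.3,0,-1],[0,0,0],[0,0,0]],"dr":[[0,0,0],[0,0,0],[0,0,0]],"jaw":[200,200,200]}'
python3 - <<'E'
from h import *
s=get_state();print(s['wrist_torque'])
b=read_camera("scene");a=read_camera("top")
cv2.imwrite("pics/p2.png",np.hstack([cv2.resize(a[170:320,310:460],(400,400)),cv2.resize(b[120:270,280:430],(400,400))])[...,::-1])
E
```

```text
time: 12.85
eef_pos: [0.5488, -0.0652, 0.1061]
tcp_rot: [-0.232, 0.742, -0.258, -0.574]
contact_force: [0.2, -0.7, -4.3]
opening: 0.416
time: 13.1
eef_pos: [0.5492, -0.0651, 0.1047]
tcp_rot: [-0.232, 0.742, -0.258, -0.574]
contact_force: [0.4, 0.2, -4.3]
opening: 0.416
time: 13.35
eef_pos: [0.5496, -0.065, 0.1043]
tcp_rot: [-0.232, 0.742, -0.258, -0.574]
contact_force: [-0.8, 0.2, -2.3]
opening: 0.418
[ 0.52286955 -0.5178438  -0.06587568]
```

View pics/p2.png

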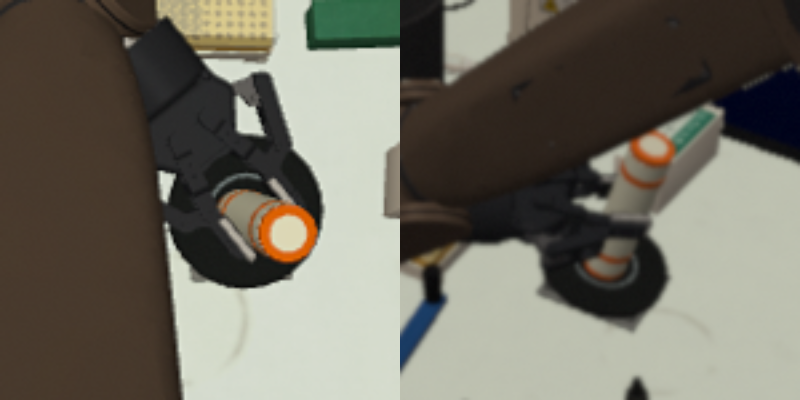

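Contact at about the expected height: Fz went from -4.3 to -2.3 N. The scene crop shows the float's foot inside the grey ring. I ease the weight off, then open slowly.

```bash

python3 -m jog '{"travel":[[0.3,0,-1],[0,0,0],[0,0,0]],"dr":[[0,0,0],[0,0,0],[0,0,0]],"jaw":[200,200,200]}'
python3 -m jog '{"travel":[[0,0,0],[0,0,0],[0,0,0]],"dr":[[0,0,0],[0,0,0],[0,0,0]],"jaw":[200,200,200]}' 20
python3 -m jog '{"travel":[[0,0,0],[0,0,0],[0,0,0],[0,0,0]],"dr":[[0,0,0],[0,0,0],[0,0,0],[0,0,0]],"jaw":[146,142,138,134]}'
python3 -m jog '{"travel":[[0,0,0],[0,0,0],[0,0,0],[0,0,0],[0,0,0]],"dr":[[0,0,0],[0,0,0],[0,0,0],[0,0,0],[0,0,0]],"jaw":[128,120,110,100,90]}'
python3 - <<'E'
from h import *
s=get_state();print(s['contact_force'],s['wrist_torque'],s['opening'],Ro.from_quat(s['tcp_rot']).as_matrix()[:,2])
b=read_camera("scene");a=read_camera("top")
print(blobs(a,(5,120,120),(17,255,255),(390,220,450,290),8)[0])
cv2.imwrite("pics/p3.png",np.hstack([cv2.resize(a[170:320,310:460],(400,400)),cv2.resize(b[120:270,280:430],(400,400))])[...,::-1])
E
```

```text
time: 13.7
eef_pos: [0.5498, -0.0648, 0.1042]
tcp_rot: [-0.231, 0.741, -0.258, -0.574]
contact_force: [-3.1, 2.3, 3.9]
opening: 0.417
time: 13.95
eef_pos: [0.5498, -0.0648, 0.1042]
tcp_rot: [-0.231, 0.742, -0.258, -0.574]
contact_force: [-3.2, 2.3, 5.5]
opening: 0.416
time: 14.28
eef_pos: [0.5501, -0.0652, 0.1022]
tcp_rot: [-0.233, 0.742, -0.258, -0.573]
contact_force: [-2.3, 0.3, 0.2]
opening: 0.478
time: 14.7
eef_pos: [0.55, -0.0652, 0.1027]
tcp_rot: [-0.232, 0.742, -0.258, -0.573]
contact_force: [0.2, 0.1, -0.3]
opening: 0.646
[ 0.17701732  0.13660411 -0.27393161] [ 0.36635648 -0.34994225  0.01877306] 0.6460689058746282 [-0.73105981 -0.64944376 -0.20922322]
[(array([395.1, 247.3]), [393, 241, 9, 16, 23]), (array([413.1, 256.8]), [401, 245, 25, 24, 258])]
```

View pics/p3.png

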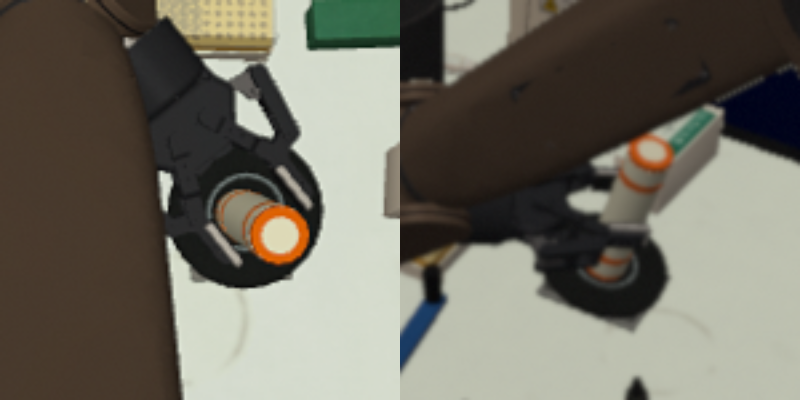

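The float stands alone between the open pads, and it settled flat as they let go (upper end now at top pixel (413,257)). I open fully, back off a little, and withdraw upward along the float's axis.

```bash

python3 -m jog '{"travel":[[0,0,0],[0,0,0],[0,0,0],[0,0,0],[4,3,1]],"dr":[[0,0,0],[0,0,0],[0,0,0],[0,0,0],[0,0,0]],"jaw":[60,30,0,0,0]}'
python3 -m jog '{"travel":[[6,5,2],[1,2,8],[-3,0,12],[-5,-1,20],[-5,-1,20]],"dr":[[0,0,0],[0,0,0],[0,0,0],[0,0,0],[0,0,0]],"jaw":[0,0,0,0,0]}'
python3 -m jog '{"travel":[[-5,-1,20],[-5,-1,20],[0,0,15],[0,0,0],[0,0,0]],"dr":[[0,0,0],[0,0,0],[0,0,0],[0,0,0],[0,0,0]],"jaw":[0,0,0,0,0]}'
python3 -m jog '{"travel":[[5,20,10],[0,25,10],[0,25,5],[0,0,0],[0,0,0]],"dr":[[0,0,0],[0,0,0],[0,0,0],[0,0,0],[0,0,0]],"jaw":[0,0,0,0,0]}'
python3 - <<'E'
from kin import *;from h import *
s=get_state();print(s['eef_pos'],s['contact_force'])
b=read_camera("scene");a=read_camera("top");ct=cam("top");print(blobs(a,(5,120,120),(17,255,255),(370,210,450,290),8)[0])
print("expected top end",proj(ct,C+.15*nrm),"base",proj(ct,C))
cv2.imwrite("pics/p4.png",np.hstack([cv2.resize(a[150:350,260:460],(400,400)),cv2.resize(b[110:310,240:440],(400,400))])[...,::-1])
E
```

```text
time: 15.22
eef_pos: [0.5534, -0.0623, 0.1036]
tcp_rot: [-0.232, 0.742, -0.258, -0.574]
contact_force: [0.1, -0.0, -0.1]
opening: 1.0
time: 15.63
eef_pos: [0.5476, -0.0569, 0.1671]
tcp_rot: [-0.232, 0.742, -0.258, -0.574]
contact_force: [-0.3, 0.4, -0.3]
opening: 1.001
time: 16.05
eef_pos: [0.5384, -0.059, 0.2221]
tcp_rot: [-0.232, 0.743, -0.258, -0.572]
contact_force: [0.4, -0.1, -0.4]
opening: 0.999
time: 16.47
eef_pos: [0.5429, 0.0119, 0.2445]
tcp_rot: [-0.233, 0.741, -0.258, -0.574]
contact_force: [-0.4, -0.6, 0.1]
opening: 1.002
[0.54288529 0.0118696  0.24452538] [-0.39390147 -0.63789176  0.10666017]
[(array([395.1, 247.3]), [393, 241, 9, 16, 23]), (array([413.1, 256.7]), [401, 245, 25, 24, 259])]
expected top end [419.07180553 257.05285794] base [400.8644271  249.23246373]
```

View pics/p4.png

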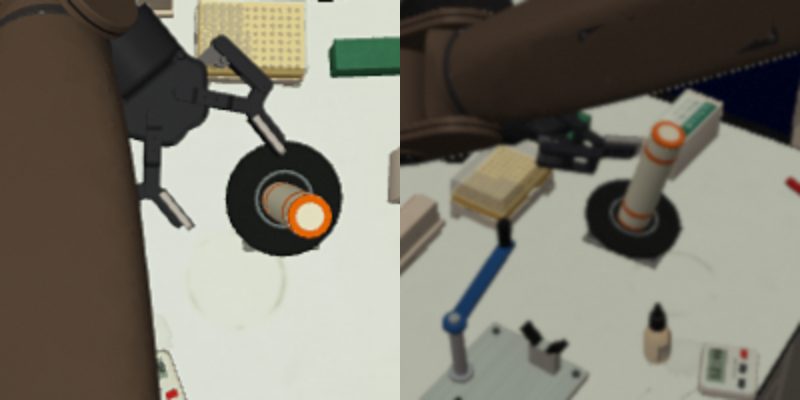

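```bash
python3 -c "
from plant import *
print(sign_off());s=get_state();print(s['time'],s['contact_force'])"
```

```text
the job is handed in; nothing more can be done
None
the job is handed in; nothing more can be done
```

The float is standing by itself on its heavy end on the sloping plate, and I handed the job in at about 16.5 s. The sign-off gave no verdict.

- **Strap:** I swung it to about 1.7 rad by pushing the knob. It was still aside in the last picture.
- **Heavy end:** I lifted the float level by its middle. The grip showed about 3.8 N and +0.165 N m about x, so the ballast was at the end facing -y. Joint 4's torque agreed, and its sign flipped when I turned the float.
- **Placing:** I stood the float heavy end down and lowered it until it touched. The wrist force stayed under about 7 N. I then opened the jaws and withdrew upward along the float.

**Last checks:**
- The float's upper end stayed at the same pixel before and after I withdrew, so it did not move.
- Its foot is inside the grey ring, about 2 mm from the plate's centre by the top view.
- The wrist force was about zero.
- Nothing near the plate looked disturbed. I did not measure the bystanders again.

**Disagreements:**
- The upper end appears about 5.5 pixels from where my slope model put it. The float also leaned a few degrees as the jaws let go and it settled flat. My estimate of the plate's direction (about +10°) was therefore probably off.
- The two cameras disagreed by about 5 mm on the plate's centre. That is well inside the 22 mm tolerance.

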